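# Rack the cleaned microscope objectives by length

## Robot

A 7-joint arm with a two-finger parallel gripper is mounted at the origin on the work surface. World frame = base frame: x ahead of the robot, y to its left, z up, the work surface at z = 0. Lengths are in m, angles in rad, forces in N, time in s.
With the tool pointing down it reaches from about 0.425 to 0.875 m from the base axis. Payload 4.7 kg.
Tool frame: the origin (TCP) lies on the mounting face of the last link; the fingertips stand 182 mm ahead of it and the grasp point (between the pads) lies 164 mm ahead of it; y points along the fingers, x is the direction in which the jaws open and shut, and the axes are right-handed (so a half turn about y gives the same grasp; the last joint's range is limited). The gripper opens to 87 mm and grips with 3 to 60 N. Pads are 19 mm wide; open, the fingers measure 117 mm over their backs; the gripper's body (75 mm by 190 mm) begins 51 mm behind the grasp point.
Start: joints at [1.142, 0.321, -0.07, 1.45, 0.023, 1.371, -0.057], TCP at [0.278, -0.587, 0.405] pointing down, gripper open.
Joint ranges: [-2.86, 2.86], [-0.3, 2.09], [-1.38, 1.24], [0.06, 2.45], [-1.56, 4.7], [0.09, 2.05], [-2.69, 2.69]. Speed limits (rad/s): [2.57, 2.57, 3.14, 3.14, 3.14, 3.14, 3.14].

## Interface

Orientations are given as a unit quaternion [x, y, z, w].
In Python, from bench import ctrl gives the robot as it stands.
- The arm moves only by the tool jog_arm, never from a script. Its argument "motion" is a list of rows, each a list of 3 entries, a list of its own where there are three numbers: the closure, from 0 (fully open) to 1 (shut), then the shift along the tool's x, y, z in cm, then the turn about the tool's y in rad. In form: [[grip, [x, y, z], spin], ...]. A call has 1 to 20 rows; each row is the pose to reach, as a shift and turn from the pose measured when the call began, along the tool's axes at that moment; what a row does not reach only later rows make up. A row lasts 1/8 s, in which the tool goes at most 62.5 mm and 10.7 degrees, less where a joint would pass 70% of its speed; a pose out of reach is approached as far as the arm can. A call with a gripper value outside its range is refused whole. The fingers move at their own pace and stop on an object; the grip force is fixed at half the most. Time passes only in rows, so rows that repeat a pose let the fingers close. It gives the time, the measured TCP pose, the force and the opening at its end, in the units of the state.
- ctrl.observe(): the state, without advancing time (a new reading comes with each control period).
- ctrl.read_camera(name): name is "scene" or "top" or "wrist"; returns (picture, depth): 420x560x3 uint8, red, green, blue; 420x560 float32, m along the optical axis (not along the pixel's ray), 0 where there is no reading.
- ctrl.camera_model(name): a dict with "K" (3x3 intrinsics, pixels), "T" (4x4, takes a point from camera to world coordinates). Camera axes: x right, y up, looking along -z (the intrinsics and any distortion apply to the point x, -y, -z); pixel columns grow to the right and rows downward; lengths in m; the calibration is good to about 2 mm. The wrist camera is an equidistant fisheye: a pixel r from the principal point sees the ray r / f radians off the axis. A picture is of the moment at which its call begins: read the wrist's pose just before it. camera_model takes no time and is no camera call; for the wrist camera it gives the pose at the moment of the call.
- ctrl.hand_in(): hands the job in, once; it reports no verdict.
The state is a dict: "time": time; "joint_pos": joint angles; "joint_velocities": joint speeds; "joint_torque": joint torques, N m; "tcp_pos": TCP position; "tool_rot": TCP orientation; "contact_force": force on the tool from outside, world axes, zero at the start; "wrist_torque": the same for the moment, N m; "finger_gap": opening from 0.0 (shut) to 1.0 (fully open).
Only numpy, scipy, OpenCV 4.12 (cv2) and the standard library are available. Lean on these libraries where they do the work, as an engineer would, in place of code of your own. Each camera call takes 0.05 s, during which the arm holds its last target.

## Task

The four steel objectives have been taken off the microscope for cleaning. Stand them upright on the four black pads of the storage rack, one in the middle of each pad, in order of length: the shortest on the pad next to the rack's round black knob, then longer and longer, with the longest at the other end. Leave the small amber oil bottle standing where it is.

Things in the scene. Friction and masses are not known exactly. Their poses are not given: they have to be found in the camera images.
- obj_a_center (a point): The shortest microscope objective: a bare steel barrel, 30 mm in diameter, 30 mm tall in all, standing upright on its flat mounting end; the top 9 mm taper to a nose 20 mm across with a lens in it, the 21 mm below are straight and are the part to grip. This point is its centre, half-way up (15.0 mm above its foot); z points up to the nose. About 70 g.
- obj_b_center (a point): The second shortest microscope objective: a bare steel barrel, 30 mm in diameter, 44 mm tall in all, standing upright on its flat mounting end; the top 9 mm taper to a nose 16 mm across with a lens in it, the 35 mm below are straight and are the part to grip. This point is its centre, half-way up (22.0 mm above its foot); z points up to the nose. About 90 g.
- obj_c_center (a point): The second longest microscope objective: a bare steel barrel, 30 mm in diameter, 58 mm tall in all, standing upright on its flat mounting end; the top 9 mm taper to a nose 12 mm across with a lens in it, the 49 mm below are straight and are the part to grip. This point is its centre, half-way up (29.0 mm above its foot); z points up to the nose. About 110 g.
- obj_d_center (a point): The longest microscope objective: a bare steel barrel, 30 mm in diameter, 72 mm tall in all, standing upright on its flat mounting end; the top 9 mm taper to a nose 9 mm across with a lens in it, the 63 mm below are straight and are the part to grip. This point is its centre, half-way up (36.0 mm above its foot); z points up to the nose. About 130 g.
- pad1: Black rubber pad 1 of the four in the rack: a flat disc 48 mm in diameter, 3 mm thick, no rim, fixed on the 8 mm high aluminium rack bar (58 mm by 312 mm) that lies flat on the bench, roughly crosswise before the robot. Origin: centre of the pad's underside, on the bar's top; the pad's upper face is 3 mm above it, 11 mm above the bench. The pads stand in one straight row, 60 mm apart in the order 1, 2, 3, 4; the number says nothing about which objective belongs there.
- pad2: Black rubber pad 2 of the four in the rack: a flat disc 48 mm in diameter, 3 mm thick, no rim, fixed on the 8 mm high aluminium rack bar (58 mm by 312 mm) that lies flat on the bench, roughly crosswise before the robot. Origin: centre of the pad's underside, on the bar's top; the pad's upper face is 3 mm above it, 11 mm above the bench. The pads stand in one straight row, 60 mm apart in the order 1, 2, 3, 4; the number says nothing about which objective belongs there.
- pad3: Black rubber pad 3 of the four in the rack: a flat disc 48 mm in diameter, 3 mm thick, no rim, fixed on the 8 mm high aluminium rack bar (58 mm by 312 mm) that lies flat on the bench, roughly crosswise before the robot. Origin: centre of the pad's underside, on the bar's top; the pad's upper face is 3 mm above it, 11 mm above the bench. The pads stand in one straight row, 60 mm apart in the order 1, 2, 3, 4; the number says nothing about which objective belongs there.
- pad4: Black rubber pad 4 of the four in the rack: a flat disc 48 mm in diameter, 3 mm thick, no rim, fixed on the 8 mm high aluminium rack bar (58 mm by 312 mm) that lies flat on the bench, roughly crosswise before the robot. Origin: centre of the pad's underside, on the bar's top; the pad's upper face is 3 mm above it, 11 mm above the bench. The pads stand in one straight row, 60 mm apart in the order 1, 2, 3, 4; the number says nothing about which objective belongs there.
- knob: Round black knob on a steel neck, 26 mm in diameter, 30 mm high with its neck, fixed on top of the rack bar at one of its two ends, 47 mm beyond the end pad's centre (beyond pad 1 or beyond pad 4); the bar's other end has only a flat aluminium disc. Origin: centre of its underside, on the bar's top.
- oil_center (a point): Small amber glass bottle with black cap and paper label, 28 mm in diameter, 56 mm high, standing loose among the objectives; not to be disturbed. This point is its centre, half-way up; z points up.

How it is judged:
By the outcome, as a careful person would: the job done as asked, in the order asked, and still so for the second after the job is handed in, with the robot touching nothing.
It also fails if it takes over 99 s, if anything falls off the work surface, if the arm or the gripper's body presses on something with over 40 N, if the wrist force passes 120 N, or if a joint passes its speed limit or range.

## Working session

There is one attempt and no reset: what is moved stays moved. The work goes in short steps, Python scripts to look and compute and a tool call to move; the robot and the scene stay as the last step left them, time stands still between calls to the robot, and variables do not carry over. Pictures are saved under pics/ and viewed, and the job is handed in when it is done.

Besides the shell and the picture viewer there is one more tool, called as name(argument=value, ...), one argument or row to a line, values as JSON. jog_arm: Moves the arm, as the interface text tells. Its arguments: {"type":"object","properties":{"motion":{"type":"array"}},"required":["motion"]}

```bash
mkdir -p pics; ls; python3 - <<'E'
from bench import ctrl
import cv2, numpy as np
s=ctrl.observe(); print({k:np.round(v,4).tolist() for k,v in s.items()})
for n in ("scene","top"):
    p,d=ctrl.read_camera(n); m=ctrl.camera_model(n); print(n,m)
    cv2.imwrite(f"pics/{n}0.png",p[...,::-1]); np.savez(f"{n}0.npz",p=p,d=d,K=m["K"],T=m["T"])
E
```

```text
pics
{'time': 0.0, 'joint_pos': [1.1421, 0.3218, -0.0701, 1.4517, 0.0226, 1.3708, -0.0569], 'joint_velocities': [0.0005, -0.0001, -0.0001, -0.0011, 0.0017, -0.0005, -0.0007], 'joint_torque': [-0.0001, -49.1299, -0.4041, -31.2527, -0.0639, 0.0437, 0.0002], 'tcp_pos': [0.2784, -0.5871, 0.4037], 'tool_rot': [-0.5973, 0.3786, -0.3774, 0.5979], 'contact_force': [-0.4222, 0.8568, -1.0217], 'wrist_torque': [0.0875, 0.0448, 0.0197], 'finger_gap': 1.0009}
scene {'K': array([[419.28303169,   0.        , 279.35174652],
       [  0.        , 419.28303169, 203.59843428],
       [  0.        ,   0.        ,   1.        ]]), 'T': array([[-0.73947703, -0.38779106,  0.55026522,  0.97975297],
       [ 0.67301251, -0.44420375,  0.59138582,  0.46016166],
       [ 0.01509574,  0.80765161,  0.5894667 ,  0.51518445],
       [ 0.        ,  0.        ,  0.        ,  1.        ]])}
top {'K': array([[509.83681663,   0.        , 284.06703704],
       [  0.        , 509.83681663, 209.87686983],
       [  0.        ,   0.        ,   1.        ]]), 'T': array([[ 0.02763219,  0.9971767 , -0.06982181,  0.47828699],
       [-0.99923432,  0.02561865, -0.02957111, -0.00154568],
       [-0.02769888,  0.07058546,  0.99712109,  0.94263696],
       [ 0.        ,  0.        ,  0.        ,  1.        ]])}
```

View pics/scene0.png

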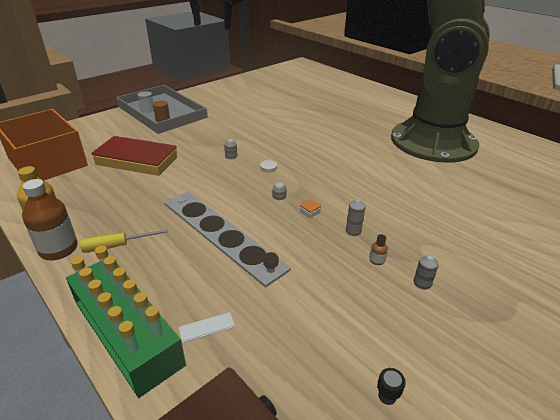

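View pics/top0.png

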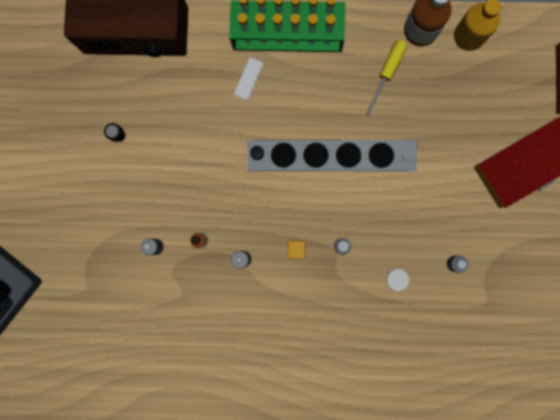

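Scene: rack with knob at the left end in top view (257,153), pads at (283…381,155). Objectives at top (150,246), (240,260), (343,246), (459,264); the oil bottle is at (199,240).

```bash
cat > h.py <<'E'
import numpy as np, cv2
def cloud(z):
    K,T,d=z["K"],z["T"],z["d"]
    v,u=np.mgrid[:420,:560]
    P=np.stack([(u-K[0,2])/K[0,0]*d,-(v-K[1,2])/K[1,1]*d,-d],-1)
    W=P@T[:3,:3].T+T[:3,3]; W[d==0]=np.nan
    return W
def ray(K,T,u,v,zp):
    r=T[:3,:3]@np.array([(u-K[0,2])/K[0,0],-(v-K[1,2])/K[1,1],-1]); o=T[:3,3]
    return (o+r*(zp-o[2])/r[2])
E
python3 - <<'E'
from h import *
z=np.load("top0.npz"); W=cloud(z); K,T=z["K"],z["T"]
print("bench z",np.nanmedian(W[290:400,100:300,2]))
# upright things on the bench
m=np.nan_to_num((W[...,2]>0.012)).astype(np.uint8)
n,l,st,c=cv2.connectedComponentsWithStats(m)
for i in range(1,n):
    if 15<st[i,4]<1500:
        w=W[l==i]; h=np.percentile(w[:,2],95); t=w[w[:,2]>h-.006]
        print(st[i].tolist(),"h %.4f"%h,"top med",np.round(np.median(t,0),4),"all",np.round((np.nanmin(w,0)+np.nanmax(w,0))/2,4))
# pads: dark circles
hsv=cv2.cvtColor(z["p"],cv2.COLOR_RGB2HSV)
m=np.zeros((420,560),np.uint8); m[135:175,245:420]=(hsv[135:175,245:420,2]<50)
n,l,st,c=cv2.connectedComponentsWithStats(m)
for i in range(1,n):
    if st[i,4]>60: print("dark",st[i].tolist(),c[i].round(1),np.round(ray(K,T,*c[i],0.011),4))
E
python3 - <<'E'
import cv2
a=cv2.imread('pics/top0.png')
cv2.imwrite('pics/topz.png',cv2.resize(a[225:285,130:480],None,fx=2.28,fy=2.28,interpolation=cv2.INTER_CUBIC))
E
```

```text
bench z 0.0007696026735318773
[367, 39, 41, 76, 683] h 0.0276 top med [ 0.8273 -0.1688  0.0251] all [ 0.7937 -0.1572  0.0213]
[558, 42, 2, 20, 23] h 0.0167 top med [ 0.8467 -0.4714  0.0142] all [ 0.8481 -0.4715  0.0144]
[558, 63, 2, 21, 27] h 0.0159 top med [ 0.8092 -0.471   0.0135] all [ 0.8079 -0.471   0.0141]
[104, 122, 21, 20, 304] h 0.0439 top med [0.6773 0.3395 0.0413] all [0.6775 0.34   0.0327]
[283, 142, 7, 10, 29] h 0.0152 top med [0.6632 0.0275 0.0129] all [0.6606 0.0258 0.0138]
[319, 142, 5, 8, 17] h 0.0158 top med [ 0.663  -0.0369  0.0133] all [ 0.6638 -0.0386  0.0141]
[337, 143, 25, 26, 223] h 0.0149 top med [ 0.6505 -0.0906  0.0129] all [ 0.6465 -0.0903  0.0143]
[368, 142, 27, 26, 266] h 0.0153 top med [ 0.6504 -0.1486  0.0131] all [ 0.6496 -0.1489  0.0143]
[250, 145, 15, 16, 172] h 0.0408 top med [0.6448 0.077  0.0388] all [0.645  0.0771 0.0271]
[271, 144, 26, 23, 212] h 0.0151 top med [0.6429 0.0344 0.013 ] all [0.6445 0.03   0.0139]
[304, 148, 8, 14, 40] h 0.0153 top med [ 0.6491 -0.0133  0.0132] all [ 0.6466 -0.0141  0.0142]
[307, 149, 21, 18, 104] h 0.0148 top med 
[... 349 characters left out ...]
 18, 292] h 0.0233 top med [0.4729 0.0024 0.0207] all [0.4733 0.0018 0.0205]
[232, 251, 19, 17, 274] h 0.0728 top med [0.453  0.0982 0.0693] all [0.4531 0.0981 0.0452]
[448, 255, 21, 18, 292] h 0.0462 top med [ 0.455  -0.2853  0.0439] all [ 0.4554 -0.286   0.0307]
[387, 268, 23, 23, 284] h 0.0154 top med [ 0.4243 -0.1823  0.0135] all [ 0.424  -0.1824  0.0143]
dark [272, 143, 23, 24, 438] [283.  154.7] [0.6457 0.0309 0.011 ]
dark [304, 143, 24, 24, 446] [315.4 154.7] [ 0.647  -0.0289  0.011 ]
dark [337, 143, 23, 24, 442] [348.1 154.8] [ 0.6482 -0.0889  0.011 ]
dark [369, 143, 24, 24, 450] [380.8 154.8] [ 0.6495 -0.1488  0.011 ]
dark [251, 146, 12, 14, 125] [256.6 152.6] [0.6484 0.0798 0.011 ]
```

View pics/topz.png

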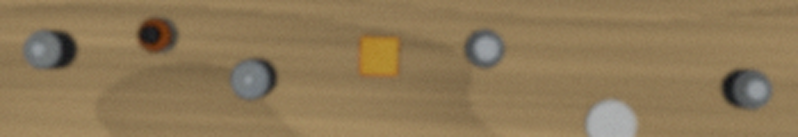

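```bash
python3 - <<'E'
from h import *
from scipy.optimize import least_squares
z=np.load("scene0.npz"); W=cloud(z); K,T=z["K"],z["T"]
g={'C':(.471,.261,.058),'D':(.453,.098,.072),'A':(.481,-.082,.03),'B':(.455,-.286,.044),'oil':(.4846,.1785,.056)}
for k,(x,y,h) in g.items():
    near=np.hypot(W[...,0]-x,W[...,1]-y)<.03
    m=near&(W[...,2]>.007)&(W[...,2]<h-.011)
    P=W[m]; R=.014 if k=='oil' else .015
    r=least_squares(lambda c:np.hypot(P[:,0]-c[0],P[:,1]-c[1])-R,[x,y],loss='soft_l1',f_scale=.002)
    t=W[near&(W[...,2]>h-.004)]
    print(k,len(P),r.x.round(4),"rms",np.sqrt(np.mean(r.fun**2)).round(4),"top",np.round(np.median(t,0),4) if len(t) else None,len(t),"zmax",np.nanpercentile(W[near][:,2],99).round(4))
hsv=cv2.cvtColor(z["p"],cv2.COLOR_RGB2HSV)
m=np.zeros((420,560),np.uint8); m[190:285,165:290]=(hsv[190:285,165:290,2]<62)
n,l,st,c=cv2.connectedComponentsWithStats(m)
for i in range(1,n):
    if st[i,4]>40:
        print("dark",st[i].tolist(),c[i].round(1),np.round(ray(K,T,*c[i],0.011),4),np.nanmedian(W[l==i],0).round(4))
z=np.load("top0.npz"); W=cloud(z)
for k,(x,y,h) in g.items():
    near=np.hypot(W[...,0]-x,W[...,1]-y)<.03
    for lo in (.004,):
        m=(near&(W[...,2]>h-lo)); v,u=np.nonzero(m)
        print('top',k,len(u),np.round(ray(z["K"],z["T"],u.mean(),v.mean(),h-.001),4))
E
python3 - <<'E'
import numpy as np
from scipy.spatial.transform import Rotation as R
print(R.from_quat([-0.5973, 0.3786, -0.3774, 0.5979]).as_matrix().round(3))
E
```

```text
C 365 [0.4695 0.2653] rms 0.0008 top [0.4726 0.2666 0.0571] 66 zmax 0.058
D 375 [0.4513 0.1019] rms 0.0008 top [0.4543 0.1041 0.07  ] 32 zmax 0.0711
A 67 [ 0.4798 -0.0784] rms 0.0009 top [ 0.4828 -0.0761  0.0294] 63 zmax 0.0306
B 118 [ 0.4543 -0.2835] rms 0.0015 top [ 0.4557 -0.2799  0.0427] 31 zmax 0.0442
oil 311 [0.4828 0.1816] rms 0.0029 top [0.4852 0.1831 0.055 ] 52 zmax 0.056
dark [183, 203, 22, 14, 73] [193.1 211. ] [ 0.6547 -0.1398  0.011 ] [ 0.6574 -0.1372  0.0102]
dark [200, 216, 24, 16, 88] [211.9 225.5] [ 0.653  -0.0776  0.011 ] [ 0.6563 -0.0751  0.0102]
dark [219, 231, 25, 17, 151] [229.8 239.2] [ 0.6512 -0.0238  0.011 ] [ 0.651  -0.0241  0.0104]
dark [239, 246, 39, 23, 304] [257.9 257.4] [0.6435 0.0468 0.011 ] [0.6503 0.0439 0.0112]
top C 87 [0.4713 0.2608 0.057 ]
top D 79 [0.4526 0.0981 0.071 ]
top A 144 [ 0.4811 -0.0816  0.029 ]
top B 119 [ 0.4552 -0.2857  0.043 ]
top oil 58 [0.4846 0.1786 0.055 ]
[[ 0.428 -0.001  0.904]
 [-0.904  0.002  0.428]
 [-0.002 -1.    -0.   ]]
```

```bash
cat >> h.py <<'E'
from scipy.spatial.transform import Rotation as Ro
def go(x,y,zg,yaw=0.0):
    """tool shift (cm) and spin to put grasp point at x,y,zg with tool x at world yaw"""
    from bench import ctrl
    s=ctrl.observe(); R=Ro.from_quat(s["tool_rot"]).as_matrix(); p=np.array(s["tcp_pos"])
    g=p+R[:,1]*.164
    d=R.T@(np.array([x,y,zg])-g)*100
    a=np.arctan2(R[1,0],R[0,0]); sp=-((yaw-a+np.pi)%(2*np.pi)-np.pi)
    print("t %.2f grasp"%s["time"],g.round(4),"yaw %.3f"%a,"->",d.round(2).tolist(),"spin %.3f"%sp,"gap %.3f"%s["finger_gap"],"F",np.round(s["contact_force"],1))
E
python3 -c "
from h import *
go(.455,-.285,.15)"
```

```text
t 0.10 grasp [ 0.2783 -0.5869  0.2398] yaw -1.128 -> [-19.69, 9.01, 28.91] spin -1.128 gap 1.001 F [-0.7  0.8 -0.6]
```

jog_arm(
  motion=[
    [0,[-19.7,9.0,28.9],-1.13],
    [0,[-19.7,9.0,28.9],-1.13],
    [0,[-19.7,9.0,28.9],-1.13],
    [0,[-19.7,9.0,28.9],-1.13],
    [0,[-19.7,9.0,28.9],-1.13],
    [0,[-19.7,9.0,28.9],-1.13],
    [0,[-19.7,9.0,28.9],-1.13],
    [0,[-19.7,9.0,28.9],-1.13],
    [0,[-19.7,9.0,28.9],-1.13],
    [0,[-19.7,9.0,28.9],-1.13],
  ],
)

```text
time: 1.35
tcp_pos: [0.4544, -0.2864, 0.3143]
tool_rot: [-0.707, 0.001, -0.0, 0.708]
contact_force: [-0.8, 0.8, -0.3]
finger_gap: 0.998
```

```bash
python3 - <<'E'
from h import *
from bench import ctrl
go(.455,-.285,.15); print(ctrl.observe()["joint_pos"])
m=ctrl.camera_model("wrist"); p,d=ctrl.read_camera("wrist"); print(m)
cv2.imwrite("pics/wrist1.png",p[...,::-1]); np.savez("wrist1.npz",p=p,d=d,K=m["K"],T=m["T"])
E
```

```text
t 1.35 grasp [ 0.4543 -0.2863  0.1503] yaw -0.001 -> [0.07, 0.03, 0.13] spin -0.001 gap 0.998 F [-0.8  0.8 -0.3]
[ 0.880055    0.17086375 -0.40104453  1.83386337  0.07195821  1.15231567
  0.45416897]
{'K': array([[325.1922621 ,   0.        , 280.12985905],
       [  0.        , 325.1922621 , 212.27129339],
       [  0.        ,   0.        ,   1.        ]]), 'T': array([[ 9.99998397e-01,  1.49688821e-03,  9.82309979e-04,
         4.54428461e-01],
       [-1.72486922e-03,  9.52541909e-01,  3.04402589e-01,
        -2.00448933e-01],
       [-4.80034777e-04, -3.04403796e-01,  9.52542964e-01,
         2.93051938e-01],
       [ 0.00000000e+00,  0.00000000e+00,  0.00000000e+00,
         1.00000000e+00]])}
```

View pics/wrist1.png

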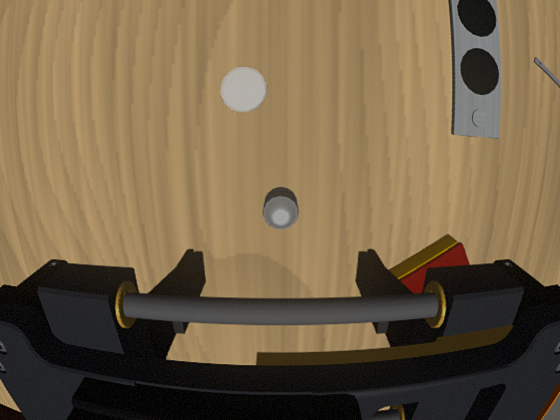

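```bash
cat >> h.py <<'E'
def fray(K,T,u,v,zp):
    x=u-K[0,2]; y=v-K[1,2]; r=np.hypot(x,y); th=r/K[0,0]
    dcam=np.array([np.sin(th)*x/r,-np.sin(th)*y/r,-np.cos(th)])
    r=T[:3,:3]@dcam; o=T[:3,3]; return o+r*(zp-o[2])/r[2]
def lens(p,box,thr):
    g=cv2.cvtColor(p,cv2.COLOR_RGB2GRAY); u0,v0,u1,v1=box
    m=(g[v0:v1,u0:u1]>thr).astype(np.uint8)
    n,l,st,c=cv2.connectedComponentsWithStats(m); i=1+np.argmax(st[1:,4]); return c[i]+[u0,v0],st[i].tolist()
E
python3 - <<'E'
from h import *
z=np.load("wrist1.npz"); K,T,p=z["K"],z["T"],z["p"]
print(p[205:228:2,281].tolist())
hsv=cv2.cvtColor(p,cv2.COLOR_RGB2HSV)
m=((hsv[...,1]<40)).astype(np.uint8); m2=np.zeros_like(m); m2[180:235,258:305]=m[180:235,258:305]
n,l,st,c=cv2.connectedComponentsWithStats(m2); print(st.tolist(),c)
dk=np.zeros_like(m); dk[0:110,450:500]=hsv[0:110,450:500,2]<60
n,l,st,c=cv2.connectedComponentsWithStats(dk)
for i in range(1,n):
    if st[i,4]>100: print(st[i].tolist(),c[i],fray(K,T,*c[i],.011).round(4))
cc,h,_=None,None,None
print(fray(K,T,281,216,.0435).round(4))
cv2.imwrite("pics/w1z.png",cv2.resize(p[170:250,240:320,::-1],None,fx=6,fy=6,interpolation=cv2.INTER_NEAREST))
E
```

```text
[[118, 117, 110], [125, 123, 120], [146, 146, 144], [162, 161, 157], [162, 160, 157], [163, 162, 158], [161, 160, 159], [160, 160, 159], [163, 162, 160], [161, 161, 158], [127, 126, 125], [111, 107, 104]]
[[0, 0, 560, 420, 234275], [281, 188, 1, 1, 1], [289, 191, 1, 1, 1], [269, 192, 2, 2, 2], [263, 195, 35, 34, 919], [291, 195, 1, 1, 1], [266, 199, 1, 1, 1]] [[279.49700992 209.49158041]
 [281.         188.        ]
 [289.         191.        ]
 [269.5        192.5       ]
 [280.2742111  211.75408052]
 [291.         195.        ]
 [266.         199.        ]]
[450, 0, 5, 110, 154] [452.11688312  49.70779221] [ 0.6147 -0.1318  0.011 ]
[457, 0, 39, 37, 1126] [476.91119005  16.25843694] [ 0.6457 -0.0909  0.011 ]
[461, 48, 38, 47, 1364] [479.17815249  70.96920821] [ 0.6464 -0.1478  0.011 ]
[ 0.4549 -0.2834  0.0435]
```

View pics/w1z.png

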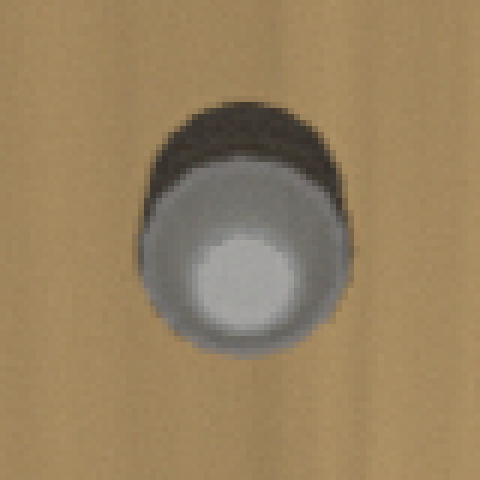

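jog_arm(
  motion=[
    [0,[0.05,6.0,0.18],0],
    [0,[0.05,12.6,0.18],0],
    [0,[0.05,12.6,0.18],0],
    [0,[0.05,12.6,0.18],0],
    [0,[0.05,12.6,0.18],0],
    [1,[0.05,12.6,0.18],0],
    [1,[0.05,12.6,0.18],0],
    [1,[0.05,12.6,0.18],0],
    [1,[0.05,12.6,0.18],0],
    [1,[0.05,12.6,0.18],0],
    [1,[0.05,12.6,0.18],0],
    [1,[0.05,12.6,0.18],0],
    [1,[0.05,12.6,0.18],0],
  ],
)

```text
time: 3.02
tcp_pos: [0.455, -0.2842, 0.1882]
tool_rot: [-0.707, 0.0, 0.0, 0.708]
contact_force: [-1.0, 0.4, -1.2]
finger_gap: 0.337
```

```bash
python3 - <<'E'
from h import *
go(.455,-.2845,.024)
E
```

```text
t 3.02 grasp [ 0.4548 -0.284   0.0242] yaw -0.000 -> [0.02, 0.02, -0.05] spin -0.000 gap 0.337 F [-1.   0.4 -1.2]
```

jog_arm(
  motion=[
    [1,[0,-5,0],0],
    [1,[0,-10.0,0],0],
    [1,[19.3,-14.5,16.5],0],
    [1,[19.3,-14.5,16.5],0],
    [1,[19.3,-14.5,16.5],0],
    [1,[19.3,-14.5,16.5],0],
    [1,[19.3,-14.5,16.5],0],
    [1,[19.3,-14.5,16.5],0],
    [1,[19.3,-14.5,16.5],0],
  ],
)

```text
time: 4.15
tcp_pos: [0.6471, -0.1215, 0.3326]
tool_rot: [-0.707, 0.002, -0.0, 0.707]
contact_force: [-0.9, -0.7, -0.8]
finger_gap: 0.337
```

```bash
python3 - <<'E'
from h import *
from bench import ctrl
go(.648,-.12,.169)
m=ctrl.camera_model("wrist"); p,d=ctrl.read_camera("wrist"); K,T=m["K"],m["T"]
cv2.imwrite("pics/wrist2.png",p[...,::-1]); np.savez("wrist2.npz",p=p,d=d,K=m["K"],T=m["T"])
hsv=cv2.cvtColor(p,cv2.COLOR_RGB2HSV)
dk=(hsv[...,2]<60).astype(np.uint8)
n,l,st,c=cv2.connectedComponentsWithStats(dk)
for i in range(1,n):
    if st[i,4]>300: print(st[i].tolist(),c[i].round(1),fray(K,T,*c[i],.011).round(4))
E
```

```text
t 4.15 grasp [ 0.6466 -0.1215  0.1686] yaw -0.003 -> [0.14, -0.04, 0.15] spin -0.003 gap 0.337 F [-0.9 -0.7 -0.8]
[466, 0, 35, 164, 1056] [484.   89.5] [0.8575 0.0009 0.011 ]
[254, 16, 51, 48, 1878] [278.6  39.3] [0.6454 0.0321 0.011 ]
[256, 78, 50, 49, 1938] [280.2 102.1] [ 0.6466 -0.027   0.011 ]
[258, 142, 49, 48, 1828] [281.8 165.5] [ 0.6478 -0.086   0.011 ]
[258, 204, 49, 55, 1595] [283.1 225.7] [ 0.6489 -0.1457  0.011 ]
[0, 250, 560, 170, 64464] [276.9 348.8] [ 0.6416 -0.3043  0.011 ]
```

View pics/wrist2.png

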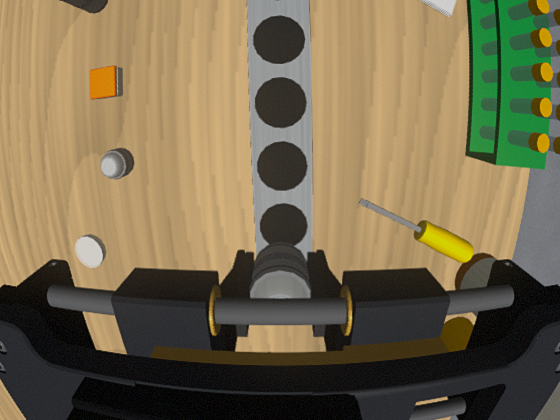

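jog_arm(
  motion=[
    [1,[0,4,5],0],
    [1,[0.04,8,9.4],0],
    [1,[0.04,8,9.4],0],
    [1,[0.04,8,9.4],0],
    [1,[0.04,11,9.4],0],
    [1,[0.04,13.2,9.4],0],
    [1,[0.04,13.2,9.4],0],
    [1,[0.04,13.2,9.4],0],
    [1,[0.04,13.2,9.4],0],
  ],
)

```text
time: 5.32
tcp_pos: [0.6477, -0.0277, 0.2017]
tool_rot: [0.707, -0.002, 0.001, -0.707]
contact_force: [-1.2, -0.2, -0.6]
finger_gap: 0.334
```

```bash
python3 - <<'E'
from h import *
go(.6467,-.0275,.0352)
E
```

```text
t 5.33 grasp [ 0.6475 -0.0277  0.0377] yaw -0.003 -> [-0.08, 0.25, 0.02] spin -0.003 gap 0.334 F [-1.2 -0.2 -0.6]
```

jog_arm(
  motion=[
    [1,[-0.08,0.1,0],0],
    [1,[-0.08,0.22,0],0],
    [1,[-0.08,0.22,0],0],
    [1,[-0.08,0.22,0],0],
    [1,[-0.08,0.22,0],0],
  ],
)

```text
time: 5.95
tcp_pos: [0.647, -0.0277, 0.1994]
tool_rot: [0.707, -0.002, 0.001, -0.707]
contact_force: [-0.1, -1.1, -0.8]
finger_gap: 0.341
```

jog_arm(
  motion=[
    [0.5,[0,0,0],0],
    [0.3,[0,0,0],0],
    [0,[0,0,0],0],
    [0,[0,0,0],0],
    [0,[0,0,0],0],
    [0,[0,0,0],0],
    [0,[0,-3,0],0],
    [0,[0,-7,0],0],
    [0,[0,-12,0],0],
    [0,[0,-12,0],0],
    [0,[0,-12,0],0],
  ],
)

```text
time: 7.32
tcp_pos: [0.6468, -0.0277, 0.3191]
tool_rot: [0.707, -0.002, 0.001, -0.707]
contact_force: [-0.2, 1.1, -0.1]
finger_gap: 1.0
```

```bash
cat > chk.py <<'E'
import sys
from h import *
from bench import ctrl
tag=sys.argv[1]
p,d=ctrl.read_camera("top"); m=ctrl.camera_model("top")
cv2.imwrite(f"pics/top{tag}.png",p[...,::-1]); np.savez(f"top{tag}.npz",p=p,d=d,K=m["K"],T=m["T"])
cv2.imwrite(f"pics/topz{tag}.png",cv2.resize(p[135:180,240:425,::-1],None,fx=4,fy=4,interpolation=cv2.INTER_CUBIC))
p,d=ctrl.read_camera("scene"); m=ctrl.camera_model("scene")
cv2.imwrite(f"pics/scenez{tag}.png",cv2.resize(p[150:300,150:300,::-1],None,fx=4,fy=4,interpolation=cv2.INTER_CUBIC))
E
python3 chk.py 3; python3 -c "
from h import *
go(.4806,-.0798,.021)"
```

```text
t 7.42 grasp [ 0.6458 -0.0278  0.1537] yaw -0.003 -> [-16.45, 13.34, -5.25] spin -0.003 gap 1.000 F [ 0.2  0.4 -0.6]
```

View pics/scenez3.png

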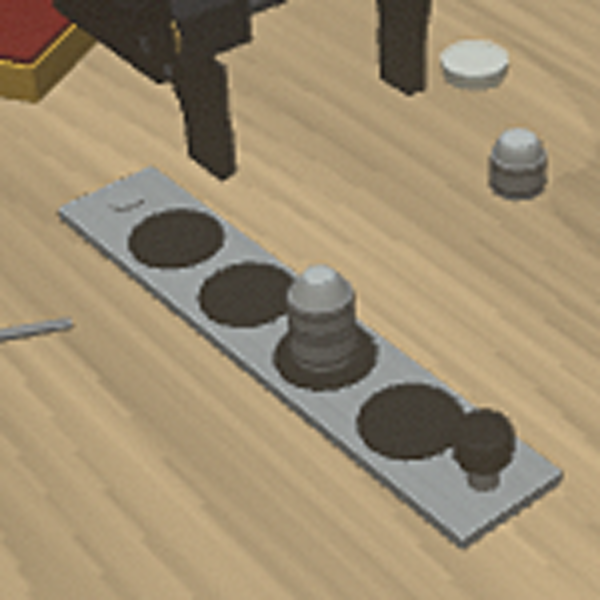

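View pics/top3.png

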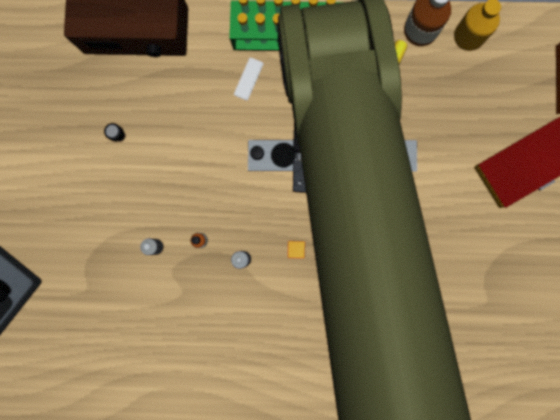

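jog_arm(
  motion=[
    [0,[-6,0,-2],0],
    [0,[-12,0,-4],0],
    [0,[-16.5,0,-5.2],0],
    [0,[-16.5,0,-5.2],0],
    [0,[-16.5,0,-5.2],0],
    [0,[-16.5,0,-5.2],0],
    [0,[-16.5,0,-5.2],0],
  ],
)

```text
time: 8.3
tcp_pos: [0.4821, -0.0788, 0.3181]
tool_rot: [-0.707, 0.002, 0.001, 0.707]
contact_force: [0.7, 1.2, -0.6]
finger_gap: 0.995
```

```bash
cat > w.py <<'E'
import sys
from h import *
from bench import ctrl
tag=sys.argv[1]; x,y,h,nr=map(float,sys.argv[2:6]); 
m=ctrl.camera_model("wrist"); p,d=ctrl.read_camera("wrist"); K,T=m["K"],m["T"]
np.savez(f"wrist{tag}.npz",p=p,d=d,K=K,T=T)
# expected pixel of nose
q=np.linalg.inv(T)@[x,y,h,1]; q=np.array([q[0],-q[1],-q[2]]); th=np.arctan2(np.hypot(q[0],q[1]),q[2]); a=np.arctan2(q[1],q[0])
u,v=K[0,2]+K[0,0]*th*np.cos(a),K[1,2]+K[0,0]*th*np.sin(a); print("expect",round(u,1),round(v,1))
g=cv2.cvtColor(p,cv2.COLOR_RGB2GRAY); sat=cv2.cvtColor(p,cv2.COLOR_RGB2HSV)[...,1]
u0,v0=int(u)-30,int(v)-30
ms=((g>140)&(sat<35)).astype(np.uint8)[v0:v0+60,u0:u0+60]
n,l,st,c=cv2.connectedComponentsWithStats(ms)
for i in range(1,n):
    if st[i,4]>15:
        cc=st[i,:2]+(st[i,2:4]-1)/2+[u0,v0]; print(st[i].tolist(),"pix",(c[i]+[u0,v0]).round(1),"->",fray(K,T,*(c[i]+[u0,v0]),h).round(4),"bbox",fray(K,T,*cc,h).round(4))
cv2.imwrite(f"pics/w{tag}z.png",cv2.resize(p[v0:v0+60,u0:u0+60,::-1],None,fx=6,fy=6,interpolation=cv2.INTER_NEAREST))
E
python3 w.py 4 .4806 -.0798 .0295 .01; python3 -c "
from h import *
go(.4806,-.0798,.021)"
```

```text
expect 279.9 214.0
[20, 20, 21, 20, 340] pix [279.  212.8] -> [ 0.4799 -0.0787  0.0295] bbox [ 0.4799 -0.0785  0.0295]
t 8.35 grasp [ 0.4813 -0.0787  0.1542] yaw -0.002 -> [-0.01, 13.32, -0.12] spin -0.002 gap 0.998 F [-0.1  0.4 -0.1]
```

View pics/w4z.png

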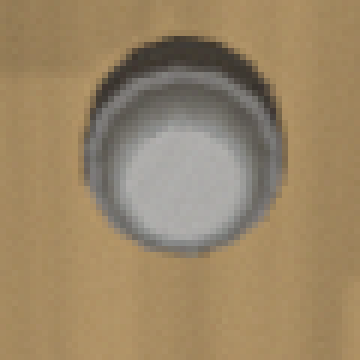

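jog_arm(
  motion=[
    [0,[-0.1,6.0,0],0],
    [0,[-0.1,11,0],0],
    [0,[-0.1,13.2,0],0],
    [0,[-0.1,13.3,0],0],
    [0,[-0.1,13.3,0],0],
    [0,[-0.1,13.3,0],0],
    [1,[-0.1,13.3,0],0],
    [1,[-0.1,13.3,0],0],
    [1,[-0.1,13.3,0],0],
    [1,[-0.1,13.3,0],0],
    [1,[-0.1,13.3,0],0],
    [1,[-0.1,13.3,0],0],
    [1,[-0.1,13.3,0],0],
    [1,[-0.1,13.3,0],0],
  ],
)

```text
time: 10.1
tcp_pos: [0.4804, -0.0787, 0.1852]
tool_rot: [-0.707, 0.002, 0.001, 0.707]
contact_force: [-0.7, 0.3, 0.0]
finger_gap: 0.332
```

```bash
python3 -c "
from h import *
go(.6455,.0322,.032)"
```

```text
t 10.10 grasp [ 0.4797 -0.0786  0.0212] yaw -0.002 -> [16.55, -1.15, 11.12] spin -0.002 gap 0.332 F [-0.7  0.3  0. ]
```

jog_arm(
  motion=[
    [1,[0,-5,0],0],
    [1,[0,-10,0],0],
    [1,[6,-10,4],0],
    [1,[11,-10,7.5],0],
    [1,[16.55,-10,11.1],0],
    [1,[16.55,-10,11.1],0],
    [1,[16.55,-10,11.1],0],
    [1,[16.55,-6,11.1],0],
    [1,[16.55,-3,11.1],0],
    [1,[16.55,-1.5,11.1],0],
    [1,[16.55,-1.2,11.1],0],
    [1,[16.55,-1.2,11.1],0],
    [1,[16.55,-1.2,11.1],0],
    [1,[16.55,-1.2,11.1],0],
  ],
)

```text
time: 11.85
tcp_pos: [0.6465, 0.032, 0.1974]
tool_rot: [-0.707, 0.002, 0.0, 0.707]
contact_force: [0.2, 0.6, -0.7]
finger_gap: 0.338
```

```bash
python3 -c "
from h import *
go(.6455,.0322,.0322)"
```

```text
t 11.85 grasp [0.6461 0.0322 0.0334] yaw -0.002 -> [-0.06, 0.12, 0.0] spin -0.002 gap 0.338 F [ 0.2  0.6 -0.7]
```

jog_arm(
  motion=[
    [1,[-0.06,0.1,0],0],
    [1,[-0.06,0.1,0],0],
    [1,[-0.06,0.1,0],0],
    [1,[-0.06,0.1,0],0],
    [0.5,[-0.06,0.1,0],0],
    [0.3,[-0.06,0.1,0],0],
    [0,[-0.06,0.1,0],0],
    [0,[-0.06,0.1,0],0],
    [0,[-0.06,0.1,0],0],
    [0,[-0.06,0.1,0],0],
    [0,[-0.06,-3,0],0],
    [0,[-0.06,-7,0],0],
    [0,[-0.06,-12,0],0],
    [0,[-0.06,-12,0],0],
  ],
)

```text
time: 13.6
tcp_pos: [0.6478, 0.0326, 0.3225]
tool_rot: [-0.707, -0.001, -0.003, 0.708]
contact_force: [0.5, -0.0, -0.8]
finger_gap: 0.997
```

```bash
python3 -c "
from h import *
go(.4524,.0999,.15)"
```

```text
t 13.60 grasp [0.6488 0.0328 0.1585] yaw -0.002 -> [-19.66, 0.74, 6.67] spin -0.002 gap 0.997 F [ 0.5 -0.  -0.8]
```

jog_arm(
  motion=[
    [0,[-6,0.7,2],0],
    [0,[-12,0.7,4],0],
    [0,[-17,0.7,6],0],
    [0,[-19.6,0.7,6.6],0],
    [0,[-19.6,0.7,6.6],0],
    [0,[-19.6,0.7,6.6],0],
    [0,[-19.6,0.7,6.6],0],
    [0,[-19.6,0.7,6.6],0],
  ],
)

```text
time: 14.6
tcp_pos: [0.4526, 0.0988, 0.3143]
tool_rot: [-0.706, -0.001, -0.003, 0.708]
contact_force: [-1.0, -0.3, 0.1]
finger_gap: 1.004
```

```bash
python3 w.py 5 .4524 .0999 .0715 .0045; python3 -c "
from h import *
go(.4524,.0999,.036)"
```

```text
expect 278.1 230.9
[24, 25, 10, 8, 61] pix [276.8 228.8] -> [0.4514 0.1016 0.0715] bbox [0.4512 0.1018 0.0715]
t 14.65 grasp [0.4534 0.0991 0.1503] yaw -0.003 -> [-0.17, 11.43, 0.05] spin -0.003 gap 1.002 F [-0.7  1.5 -0.5]
```

View pics/w5z.png

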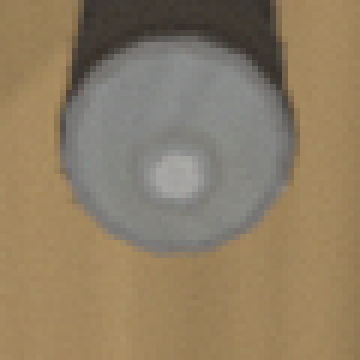

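jog_arm(
  motion=[
    [0,[-0.18,0,0.17],0],
    [0,[-0.18,5,0.17],0],
    [0,[-0.18,9.5,0.17],0],
    [0,[-0.18,11.4,0.17],0],
    [0,[-0.18,11.4,0.17],0],
    [0,[-0.18,11.4,0.17],0],
    [0,[-0.18,11.4,0.17],0],
    [1,[-0.18,11.4,0.17],0],
    [1,[-0.18,11.4,0.17],0],
    [1,[-0.18,11.4,0.17],0],
    [1,[-0.18,11.4,0.17],0],
    [1,[-0.18,11.4,0.17],0],
    [1,[-0.18,11.4,0.17],0],
    [1,[-0.18,11.4,0.17],0],
    [1,[-0.18,11.4,0.17],0],
  ],
)

```text
time: 16.52
tcp_pos: [0.4513, 0.1008, 0.2002]
tool_rot: [-0.706, -0.001, -0.003, 0.708]
contact_force: [-1.1, -0.6, 0.8]
finger_gap: 0.338
```

```bash
python3 -c "
from h import *
go(.649,-.147,.047)"
```

```text
t 16.52 grasp [0.4521 0.1011 0.0362] yaw -0.003 -> [19.76, -1.02, -24.75] spin -0.003 gap 0.338 F [-1.1 -0.6  0.8]
```

jog_arm(
  motion=[
    [1,[0,-5,0],0],
    [1,[0,-10,0],0],
    [1,[3,-12,-5],0],
    [1,[6.5,-12,-9],0],
    [1,[10,-12,-13],0],
    [1,[13.5,-12,-17],0],
    [1,[17,-12,-21],0],
    [1,[19.75,-12,-24.7],0],
    [1,[19.75,-12,-24.7],0],
    [1,[19.75,-12,-24.7],0],
    [1,[19.75,-8,-24.7],0],
    [1,[19.75,-4,-24.7],0],
    [1,[19.75,-2,-24.7],0],
    [1,[19.75,-1.3,-24.7],0],
    [1,[19.75,-1.3,-24.7],0],
    [1,[19.75,-1.3,-24.7],0],
    [1,[19.75,-1.3,-24.7],0],
  ],
)

```text
time: 18.65
tcp_pos: [0.6485, -0.1468, 0.2151]
tool_rot: [-0.707, -0.002, -0.004, 0.708]
contact_force: [0.5, -0.2, -1.6]
finger_gap: 0.336
```

```bash
python3 -c "
from h import *
go(.649,-.147,.0472)"
```

```text
t 18.65 grasp [ 0.6497 -0.1466  0.0511] yaw -0.003 -> [-0.07, 0.39, -0.04] spin -0.003 gap 0.336 F [ 0.5 -0.2 -1.6]
```

jog_arm(
  motion=[
    [1,[-0.07,0.2,-0.04],0],
    [1,[-0.07,0.36,-0.04],0],
    [1,[-0.07,0.36,-0.04],0],
    [1,[-0.07,0.36,-0.04],0],
    [1,[-0.07,0.36,-0.04],0],
  ],
)

```text
time: 19.27
tcp_pos: [0.6479, -0.1472, 0.2115]
tool_rot: [-0.707, -0.002, -0.004, 0.708]
contact_force: [0.2, -0.0, 0.1]
finger_gap: 0.337
```

```bash
python3 -c "
from h import *
go(.649,-.147,.0472)"
```

```text
t 19.27 grasp [ 0.649  -0.147   0.0475] yaw -0.003 -> [-0.01, 0.03, -0.0] spin -0.003 gap 0.337 F [ 0.2 -0.   0.1]
```

jog_arm(
  motion=[
    [0.5,[0,0.02,0],0],
    [0.3,[0,0.02,0],0],
    [0,[0,0.02,0],0],
    [0,[0,0.02,0],0],
    [0,[0,0.02,0],0],
    [0,[0,0.02,0],0],
    [0,[0,-4,0],0],
    [0,[0,-9,0],0],
    [0,[0,-14,0],0],
    [0,[0,-14,0],0],
  ],
)

```text
time: 20.52
tcp_pos: [0.6482, -0.1471, 0.3571]
tool_rot: [0.707, 0.005, 0.007, -0.707]
contact_force: [-0.1, -0.6, -0.4]
finger_gap: 1.003
```

```bash
python3 -c "
from h import *
go(.4708,.2628,.15)"
```

```text
t 20.52 grasp [ 0.6509 -0.1472  0.1931] yaw -0.003 -> [-18.19, 3.98, 40.96] spin -0.003 gap 1.003 F [-0.1 -0.6 -0.4]
```

```bash
cat > tilt.py <<'E'
from h import *
from bench import ctrl
R=Ro.from_quat(ctrl.observe()["tool_rot"]).as_matrix(); print("approach",R[:,1].round(4))
E
python3 tilt.py; python3 chk.py 6;python3 tilt.py; python3 -c "
from h import *
go(.4708,.2628,.15)"
```

```text
approach [ 1.640e-02 -9.000e-04 -9.999e-01]
approach [ 7.9e-03  9.0e-04 -1.0e+00]
t 20.62 grasp [ 0.6481 -0.1472  0.1878] yaw -0.003 -> [-17.86, 3.67, 40.95] spin -0.003 gap 0.996 F [ 0.4 -0.5 -0.6]
```

View pics/scenez6.png

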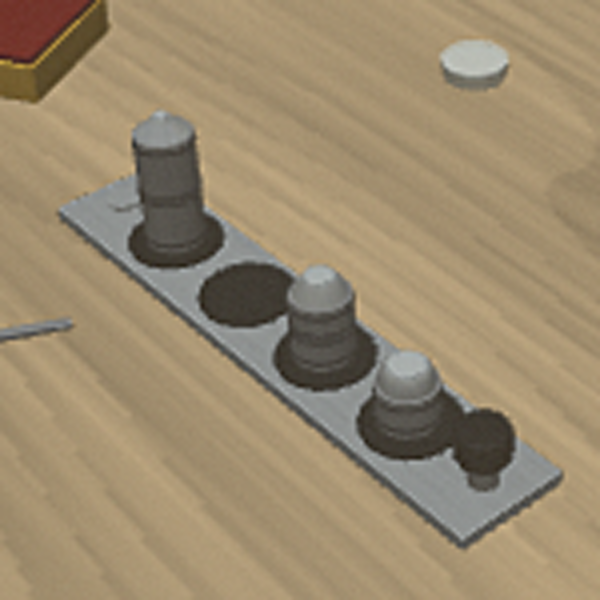

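jog_arm(
  motion=[
    [0,[-2,0,5.5],0],
    [0,[-4.5,0,11],0],
    [0,[-7,1,16],0],
    [0,[-9.5,2,21],0],
    [0,[-12,3,27],0],
    [0,[-14,3.7,32],0],
    [0,[-16,3.7,37],0],
    [0,[-17.8,3.7,40.9],0],
    [0,[-17.8,3.7,40.9],0],
    [0,[-17.8,3.7,40.9],0],
    [0,[-17.8,3.7,40.9],0],
    [0,[-17.8,3.7,40.9],0],
    [0,[-17.8,3.7,40.9],0],
    [0,[-17.8,3.7,40.9],0],
  ],
)

```text
time: 22.38
tcp_pos: [0.4703, 0.2619, 0.3138]
tool_rot: [-0.707, -0.002, -0.004, 0.707]
contact_force: [0.2, -1.4, -0.3]
finger_gap: 0.996
```

```bash
python3 w.py 7 .4708 .2628 .0575 .006; python3 tilt.py; python3 -c "
from h import *
go(.4708,.2628,.030)"
```

```text
expect 278.3 224.5
[23, 23, 12, 11, 111] pix [276.5 222. ] -> [0.4694 0.2649 0.0575] bbox [0.4695 0.2649 0.0575]
approach [ 8.e-03  9.e-04 -1.e+00]
t 22.43 grasp [0.4715 0.2621 0.1498] yaw -0.003 -> [-0.17, 11.98, 0.06] spin -0.003 gap 0.999 F [-0.3 -0.3  0.3]
```

View pics/w7z.png

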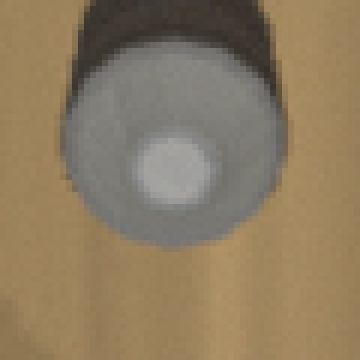

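jog_arm(
  motion=[
    [0,[-0.3,0,0.23],0],
    [0,[-0.3,5,0.23],0],
    [0,[-0.3,9.5,0.23],0],
    [0,[-0.3,12,0.23],0],
    [0,[-0.3,12,0.23],0],
    [0,[-0.3,12,0.23],0],
    [0,[-0.3,12,0.23],0],
    [1,[-0.3,12,0.23],0],
    [1,[-0.3,12,0.23],0],
    [1,[-0.3,12,0.23],0],
    [1,[-0.3,12,0.23],0],
    [1,[-0.3,12,0.23],0],
    [1,[-0.3,12,0.23],0],
    [1,[-0.3,12,0.23],0],
    [1,[-0.3,12,0.23],0],
  ],
)

```text
time: 24.3
tcp_pos: [0.4682, 0.2644, 0.1937]
tool_rot: [-0.707, -0.002, -0.004, 0.707]
contact_force: [-0.3, 0.8, -0.3]
finger_gap: 0.334
```

```bash
python3 tilt.py; python3 -c "
from h import *
go(.6479,-.0872,.041)"
```

```text
approach [ 7.9e-03  9.0e-04 -1.0e+00]
t 24.30 grasp [0.4695 0.2645 0.0297] yaw -0.003 -> [17.95, -1.01, -35.12] spin -0.003 gap 0.334 F [-0.3  0.8 -0.3]
```

jog_arm(
  motion=[
    [1,[0,-6,0],0],
    [1,[0,-12,0],0],
    [1,[2.5,-13,-5],0],
    [1,[5,-13,-10],0],
    [1,[7.5,-13,-15],0],
    [1,[10,-13,-20],0],
    [1,[13,-13,-25],0],
    [1,[15.5,-13,-30],0],
    [1,[17.95,-13,-35.1],0],
    [1,[17.95,-13,-35.1],0],
    [1,[17.95,-13,-35.1],0],
    [1,[17.95,-9,-35.1],0],
    [1,[17.95,-5,-35.1],0],
    [1,[17.95,-2.5,-35.1],0],
    [1,[17.95,-1.4,-35.1],0],
    [1,[17.95,-1.4,-35.1],0],
    [1,[17.95,-1.4,-35.1],0],
    [1,[17.95,-1.4,-35.1],0],
    [1,[17.95,-1.4,-35.1],0],
  ],
)

```text
time: 26.68
tcp_pos: [0.6468, -0.0872, 0.2097]
tool_rot: [-0.707, -0.002, -0.004, 0.707]
contact_force: [0.2, 0.0, -1.7]
finger_gap: 0.337
```

```bash
python3 tilt.py; python3 -c "
from h import *
go(.6479,-.0872,.0407)"
```

```text
approach [ 9.1e-03  6.0e-04 -1.0e+00]
t 26.68 grasp [ 0.6483 -0.0871  0.0457] yaw -0.003 -> [-0.04, 0.5, -0.01] spin -0.003 gap 0.337 F [ 0.2  0.  -1.7]
```

jog_arm(
  motion=[
    [1,[-0.04,0.25,0],0],
    [1,[-0.04,0.47,0],0],
    [1,[-0.04,0.47,0],0],
    [1,[-0.04,0.47,0],0],
    [1,[-0.04,0.47,0],0],
  ],
)

```text
time: 27.3
tcp_pos: [0.6464, -0.0872, 0.2049]
tool_rot: [-0.707, -0.002, -0.004, 0.707]
contact_force: [-0.6, -0.8, -1.4]
finger_gap: 0.338
```

```bash
python3 -c "
from h import *
go(.6479,-.0872,.0407)"
```

```text
t 27.30 grasp [ 0.6479 -0.0871  0.0409] yaw -0.003 -> [0.0, 0.02, -0.01] spin -0.003 gap 0.338 F [-0.6 -0.8 -1.4]
```

Release, rise, and retreat sideways for clear views.

jog_arm(
  motion=[
    [0.5,[0,0.02,0],0],
    [0.3,[0,0.02,0],0],
    [0,[0,0.02,0],0],
    [0,[0,0.02,0],0],
    [0,[0,0.02,0],0],
    [0,[0,0.02,0],0],
    [0,[0,-5,0],0],
    [0,[0,-10,0],0],
    [0,[0,-15,0],0],
    [0,[0,-17,-4],0],
    [0,[-5,-17,-9],0],
    [0,[-8,-17,-14],0],
    [0,[-12,-17,-19],0],
    [0,[-16,-17,-24],0],
    [0,[-18,-17,-28],0],
    [0,[-18,-17,-28],0],
    [0,[-18,-17,-28],0],
    [0,[-18,-17,-28],0],
  ],
)

```text
time: 29.55
tcp_pos: [0.4652, -0.365, 0.3732]
tool_rot: [-0.707, -0.003, -0.003, 0.708]
contact_force: [0.3, 0.4, 0.6]
finger_gap: 1.001
```

```bash
python3 chk.py 8
```

```text
(no output)
```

View pics/top8.png

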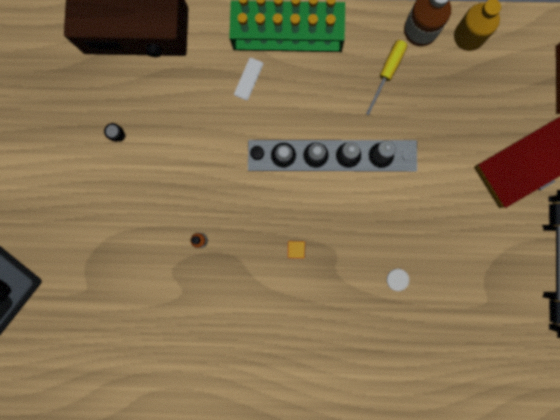

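View pics/topz8.png

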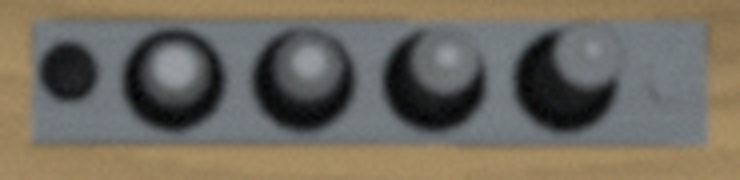

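View pics/scenez8.png

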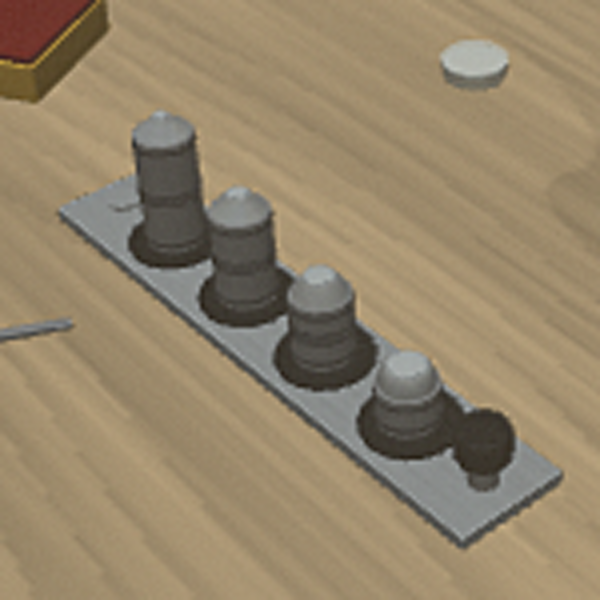

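All four stand on their pads in order (top view (283..383,153)); the oil bottle is still at (199,240). Now I measure centring against the pads in the same camera.

```bash
python3 - <<'E'
from h import *
from bench import ctrl
from scipy.optimize import least_squares
pads={'A':(.6457,.0309),'B':(.647,-.0289),'C':(.6482,-.0889),'D':(.6495,-.1488)}
H={'A':.03,'B':.044,'C':.058,'D':.072}
z=np.load("top8.npz"); K,T,p=z["K"],z["T"],z["p"]; g=cv2.cvtColor(p,cv2.COLOR_RGB2GRAY).astype(float)
W=cloud(z)
for k in pads:
    x,y=pads[k]; h=H[k]+.011
    near=np.hypot(W[...,0]-x,W[...,1]-y)<.024
    v,u=np.nonzero(near&(W[...,2]>h-.004)); e=ray(K,T,u.mean(),v.mean(),h-.001)
    P=W[near&(W[...,2]>.016)&(W[...,2]<h-.011)]
    r=least_squares(lambda c:np.hypot(P[:,0]-c[0],P[:,1]-c[1])-.015,[x,y],loss='soft_l1',f_scale=.002).x if len(P)>5 else np.zeros(2)
    print(k,"nose off pad mm",((e[:2]-[x,y])*1e3).round(1),len(u),"side fit",((r-[x,y])*1e3).round(1),len(P))
# scene: pads before (dark at initial picture) vs barrels now
z=np.load("scene0.npz"); K,T,p=z["K"],z["T"],z["p"]
G=cv2.cvtColor(p,cv2.COLOR_RGB2GRAY)
print(G[225,195:235].tolist())
sp={}
for k,(x,y) in pads.items():
    q=np.linalg.inv(T)@[x-.001,y+.0035,.011,1]; u=K[0,2]-K[0,0]*q[0]/q[2]; v=K[1,2]+K[1,1]*q[1]/q[2]
    v0,u0=int(v)-12,int(u)-18
    m=(G[v0:v0+25,u0:u0+37]<85).astype(np.uint8); n,l,st,c=cv2.connectedComponentsWithStats(m); i=1+np.argmax(st[1:,4])
    cc=st[i,:2]+(st[i,2:4]-1)/2+[u0,v0]; sp[k]=ray(K,T,*(c[i]+[u0,v0]),.011)[:2]
    print(k,st[i].tolist(),sp[k].round(4))
p,d=ctrl.read_camera("scene"); z={"K":K,"T":T,"d":d}; W=cloud(z)
for k in pads:
    x,y=sp[k]; h=H[k]+.011
    P=W[(np.hypot(W[...,0]-x,W[...,1]-y)<.024)&(W[...,2]>.016)&(W[...,2]<h-.011)]
    r=least_squares(lambda c:np.hypot(P[:,0]-c[0],P[:,1]-c[1])-.015,[x,y],loss='soft_l1',f_scale=.002).x
    print(k,"scene barrel",r.round(4),"off mm",((r-sp[k])*1e3).round(1),len(P))
E
```

```text
A nose off pad mm [ 0.4 -2.2] 140 side fit [ 1.3 -2.2] 32
B nose off pad mm [-0.  -1.4] 116 side fit [ 0.9 -1.7] 42
C nose off pad mm [ 0.1 -0.7] 88 side fit [ 1.  -0.8] 81
D nose off pad mm [-0.2 -0. ] 78 side fit [ 0.9 -0.8] 124
[140, 144, 145, 144, 111, 49, 54, 57, 56, 59, 60, 56, 58, 59, 59, 59, 58, 60, 57, 57, 58, 57, 61, 57, 58, 57, 59, 49, 56, 118, 145, 143, 144, 142, 138, 139, 140, 139, 145, 144]
A [5, 5, 32, 20, 488] [0.6451 0.0402]
B [5, 5, 26, 18, 357] [ 0.6484 -0.0242]
C [5, 6, 26, 16, 312] [ 0.6498 -0.0837]
D [6, 6, 24, 15, 277] [ 0.6509 -0.1436]
A scene barrel [0.6453 0.0318] off mm [ 0.2 -8.4] 113
B scene barrel [ 0.6463 -0.0275] off mm [-2.  -3.3] 207
C scene barrel [ 0.6477 -0.0864] off mm [-2.1 -2.8] 289
D scene barrel [ 0.649  -0.1463] off mm [-1.9 -2.7] 369
```

```bash
python3 -c "
from bench import ctrl
s=ctrl.observe();print(s['time'],s['joint_velocities'].round(3) if hasattr(s['joint_velocities'],'round') else s['joint_velocities'])
print(ctrl.hand_in())"
```

```text
29.7 [ 0.004  0.001  0.007 -0.     0.002  0.001  0.   ]
the job is handed in; nothing more can be done
None
```

All four objectives are standing upright on the rack pads in order of length. The shortest (A) is next to the knob, then B, C and the longest (D) at the far end. I handed the job in at 29.7 s, with the arm clear of everything and at rest. The oil bottle stands at the same place in the top camera picture as before.

- **Top camera:** Each objective is within about 2.5 mm of its pad's centre. A is furthest off, about 2 mm along the row on the side away from the knob; C and D are within about 1.5 mm.
- **Scene camera:** Its numbers disagreed with the top camera. It put B, C and D about 3 to 4 mm off, which I put down to a depth bias in that view. It put A 8.4 mm off, but that figure is invalid because the knob ran into the pad's outline. By eye, all four look centred in that picture.

I did not take a final wrist camera picture of the finished rack.

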